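Find and lock the high spot of an off-centre carousel

TASK

The sample carousel sits off-centre on its spindle. Slide the dial gauge in to its stop so that its stylus rests on the carousel's rim, turn the carousel slowly to find its high spot and stop with that spot at the stylus, where the gauge is pressed in the furthest, then swing the lock lever fully home so that the carousel stays there for truing. Leave the things lying around where they are.

Things in the scene. Friction and masses are not known exactly. Their poses are not given: they have to be found in the camera images.
- stand: Run-out stand, fixed: dark granite plate 200 x 400 mm, 25 mm thick, on the bench; it stands with any small yaw. Origin on the spindle's vertical axis at bench height; z up; y points from the axis to the dial gauge (the plate runs from y -150 to +250 mm). On the spindle: a white carousel disc, diameter 180 mm, top 88 mm above the bench, 12 empty wells, seated about 1.5 mm off the axis in a direction that differs every time and that only the gauge shows.
- spindle (a joint): Angle of the spindle (rad), which carries wing knob and carousel together; grows counter-clockwise seen from above, no stops, turns freely with about 0.06 N m of friction and stays where it is left. Its zero says nothing about the high spot. Over one turn the rim moves the stylus by 3 mm in all, as a sine of this angle.
- wing (a point): Centre of the aluminium wing knob on the spindle axis, 114 mm above the bench: an upright bar 46 mm long (its own x axis), 14 mm wide (its own y), from 97 to 128 mm above the bench, over a hub flange of 26 mm radius whose top is at 94 mm. Pinch it across its 14 mm width from above and turn it.
- carriage (a joint): Slide of the gauge's carriage along the stand's y axis (m): 0 = in at its stop, grows as it is drawn back from the carousel, at most 0.020. About 3 N of friction; it stays where it is left. It starts drawn back, the stylus off the rim.
- thumb_knob (a point): Middle of the upright black thumb knob at the back of the carriage: a round head of 18 mm diameter and 26 mm height (from 101 to 127 mm above the bench) on a 10 mm post. It moves with the carriage; pinch it or push it towards the spindle. The dial's edge is 25 mm in front of its axis, the dial's top 93 mm above the bench.
- dial (a point): Centre of the face of the dial gauge, which lies face up: a round steel case of 72 mm diameter with a white face, black ticks all round and a black needle reaching 27 mm from the centre, with a short tail; moves with the carriage.
- needle (a joint): Angle of the dial's needle (rad): 0 with the plunger fully out, grows clockwise seen from above as the rim presses the plunger in, one turn for 5 mm. With the carriage in, it reads between about 0.4 and 5.3: the setting of the gauge and so the highest reading differ every time; it sweeps 3.77 rad from the low to the high spot of the carousel.
- stylus (a point): Centre of the 5 mm ball at the plunger's tip, 81 mm above the bench, on the stand's y axis; it follows the rim along y and rests on it once the carriage is in.
- lock (a joint): Spindle lock lever (rad): 0 to 0.25 = open, 1.2 = fully home at its stop; grows counter-clockwise seen from above about an upright pivot that lies at x -22, y -61 mm in the stand's frame, below the carousel. Home, it clamps the spindle without turning it. About 0.3 N m of friction, up to 0.5 N m as it clamps (4 to 7 N at the ball); it stays where it is left.
- lock_ball (a point): Centre of the black ball, 22 mm in diameter, at the outer end of the lock lever, 75 mm from the lever's pivot and 65 mm above the bench, outside the carousel's rim. Push it sideways, round the pivot.
- tip_box: Bystander: closed box of pipette tips, white with a grey lid, 126 x 88 x 64 mm; origin under its centre.
- mallet: Bystander: small soft-faced mallet lying on the bench, 240 mm long.
- grease_jar: Bystander: small round jar, 56 mm in diameter, 50 mm tall; origin under its centre.

How it is judged:
By the outcome, as a careful person would: the job done as asked, in the order asked, and still so for the second after the job is handed in, with the robot touching nothing.
It also fails if it takes over 72 s, if anything falls off the work surface, if the arm or the gripper's body presses on something with over 40 N, if the wrist force passes 120 N, or if a joint passes its speed limit or range.

ROBOT

A 6-joint arm with a two-finger parallel gripper is mounted at the origin on the work surface. World frame = base frame: x ahead of the robot, y to its left, z up, the work surface at z = 0. Lengths are in m, angles in degrees, forces in N, time in s.
With the tool pointing down it reaches from about 0.35 to 0.975 m from the base axis. Payload 7.1 kg.
Tool frame: the origin (TCP) lies on the centre line of the jaws, within the pads' length; the fingertips stand 14 mm ahead of it and the grasp point (between the pads) lies 5 mm behind it; z points along the fingers, y is the line along which they close (so a half turn about z gives the same grasp; the last joint's range is limited). The gripper opens to 88 mm and grips with 3 to 60 N. Pads are 20 mm wide; open, the fingers measure 115 mm over their backs; the gripper's body (75 mm by 178 mm) begins 61 mm behind the grasp point.
Start: joints at [65.317, 24.242, 93.386, -0, 62.372, -1.089], TCP at [0.25, 0.573, 0.206] pointing down, gripper open.
Joint ranges: [-172.04, 172.04], [-51.8, 120.97], [4.93, 147.93], [-75.15, 255.16], [6.16, 154.13], [-145.62, 145.62]. Speed limits (degrees/s): [136.94, 136.94, 172.46, 180, 180, 180].

INTERFACE

Orientations are given as [roll, pitch, yaw] about the fixed x, y, z axes, in that order (R = Rz(yaw) Ry(pitch) Rx(roll)).
In Python, from bench import env gives the robot as it stands.
- The arm moves only by the shell command python3 -m pendant 'ROWS' [FORCE]. ROWS is a JSON object of lists of equal length, an entry for each row: "rotation": the turn, a rotation vector about the tool's x, y, z in degrees, a list of three; "dp": the shift along the tool's x, y, z in mm, a list of three; "hand": the gripper's target within -1 to 1 (fully open at 1, half-way at 0, shut at -1). In form: {"rotation": [[rx, ry, rz], ...], "dp": [[x, y, z], ...], "hand": [hand, ...]}. A call has 1 to 12 rows; each row shifts and turns the commanded pose from where the row before left it, along the tool's axes as they then stand; what a row does not reach is not made up. A row lasts 1/8 s, in which the tool goes at most 62.5 mm and 10.7 degrees, less where a joint would pass 70% of its speed; a pose out of reach is approached as far as the arm can. A call with a gripper value outside its range is refused whole. The fingers move at their own pace and stop on an object; FORCE is the grip in N (left out, the last holds). Time passes only in rows, so rows that do not move let the fingers close. It gives the time, the measured TCP pose, the force, the opening and the grip force at its end, in the units of the state.
- env.get_obs(): the state, without advancing time (a new reading comes with each control period).
- env.capture(name): name is "scene" or "top" or "wrist"; returns the picture (480x640x3 uint8, blue, green, red); there is no depth.
- env.camera_info(name): a dict with "mtx" (3x3 intrinsics, pixels), "R" (3x3) and "t" (3): a world point X has camera coordinates R X + t. Camera axes: x right, y down, z forward; pixel columns grow to the right and rows downward; lengths in m; the calibration is good to about 2 mm. A picture is of the moment at which its call begins: read the wrist's pose just before it. camera_info takes no time and is no camera call; for the wrist camera it gives the pose at the moment of the call.
- env.job_done(): hands the job in; it is judged then, once.
The state is a dict: "time": time; "q": joint angles; "joint_velocities": joint speeds; "joint_efforts": joint torques, N m; "tcp_pos": TCP position; "ee_rot": TCP orientation; "ft_force": force on the tool from outside, world axes, zero at the start; "ft_torque": the same for the moment, N m; "width": opening from 0.0 (shut) to 1.0 (fully open); "finger_force": force on a finger pad.
Only numpy, scipy, OpenCV 4.12 (cv2) and the standard library are available. Lean on these libraries where they do the work, as an engineer would, in place of code of your own. Each camera call takes 0.05 s, during which the arm holds its last target. There are 200 camera calls.

## Working session

There is one attempt and no reset: what is moved stays moved. The work goes in short steps, Python scripts to look and compute and a shell command to move; the robot and the scene stay as the last step left them, time stands still between calls to the robot, and variables do not carry over. Pictures are saved under pics/ and viewed, at most 10 in all, crops included, and the job is handed in when it is done.

```bash
mkdir -p pics; python3 - <<'E'
from bench import env
import cv2
for n in("top","scene"):
    cv2.imwrite(f"pics/{n}0.png",env.capture(n)); c=env.camera_info(n); print(n,c)
o=env.get_obs(); print(o['time'],o['tcp_pos'],o['ee_rot'])
E
```

```text
top {'mtx': array([[583.73723417,   0.        , 325.436656  ],
       [  0.        , 583.73723417, 248.01016813],
       [  0.        ,   0.        ,   1.        ]]), 'R': array([[ 0.02301923, -0.99973076,  0.00291773],
       [-0.99735244, -0.02316564, -0.06893091],
       [ 0.06897994, -0.00132327, -0.99761717]]), 't': array([0.01134755, 0.54380239, 1.71503093])}
scene {'mtx': array([[439.82680617,   0.        , 319.08837488],
       [  0.        , 439.82680617, 236.40862787],
       [  0.        ,   0.        ,   1.        ]]), 'R': array([[ 0.26332046,  0.96467611, -0.00789595],
       [ 0.70275501, -0.19742024, -0.68349151],
       [-0.66090675,  0.17442838, -0.72991575]]), 't': array([-0.18361138, -0.30693962,  1.47681343])}
0.1 [0.24993325 0.57226505 0.20498941] [-1.79919659e+02 -1.55353356e-03  1.56403228e+02]
```

View pics/top0.png

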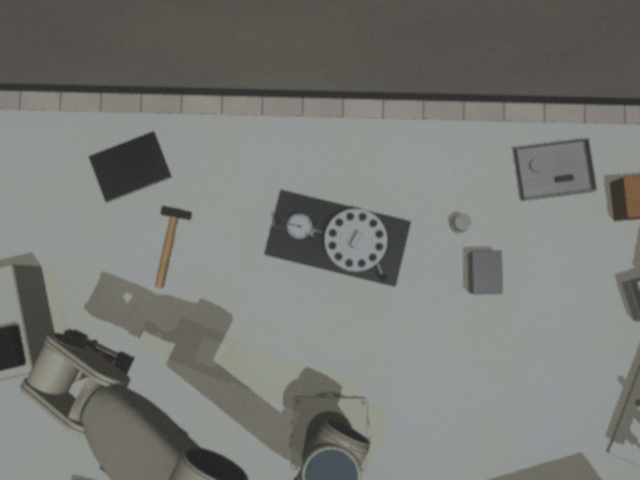

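View pics/scene0.png

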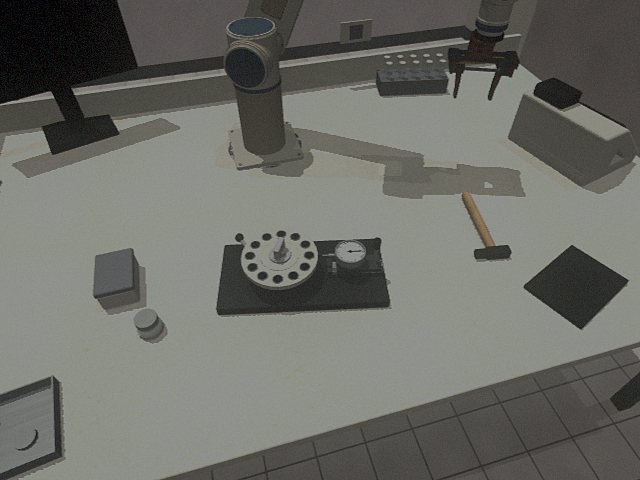

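The top view shows the carousel centre at about (355,240), dial (299,227), thumb knob (276,220) and lock ball (384,276). I'll cast rays and refine these with masks.

```bash
cat > h.py <<'E'
from bench import env
import numpy as np, cv2
def ray(n,uv,z,c=None):
    c=c or env.camera_info(n); K,R,t=c['mtx'],np.array(c['R']),np.array(c['t'])
    d=R.T@np.linalg.inv(K)@np.array([uv[0],uv[1],1.]); o=-R.T@t
    return o+d*(z-o[2])/d[2]
def proj(n,X,c=None):
    c=c or env.camera_info(n); p=c['mtx']@(np.array(c['R'])@X+np.array(c['t'])); return p[:2]/p[2]
E
python3 - <<'E'
from h import *
im=cv2.imread('pics/top0.png'); g=cv2.cvtColor(im,cv2.COLOR_BGR2GRAY)
# plate: dark region
m=((g<75)*255).astype(np.uint8)[150:310,240:430]
cs,_=cv2.findContours(cv2.morphologyEx(m,cv2.MORPH_CLOSE,np.ones((5,5))),cv2.RETR_EXTERNAL,cv2.CHAIN_APPROX_NONE)
c=max(cs,key=cv2.contourArea)+np.array([240,150])
b=cv2.boxPoints(cv2.minAreaRect(c)); P=np.array([ray("top",p,.025) for p in b]); print(b,P[:,:2],[np.linalg.norm(P[i]-P[i-1]) for i in range(4)])
# white discs
m=((g>130)*255).astype(np.uint8); m[:, :268]=0;m[:,405:]=0;m[:195]=0;m[283:]=0
cs,_=cv2.findContours(m,cv2.RETR_EXTERNAL,cv2.CHAIN_APPROX_NONE)
for c in cs:
    if cv2.contourArea(c)>200: print(cv2.contourArea(c),cv2.minEnclosingCircle(c),ray("top",cv2.minEnclosingCircle(c)[0],.088))
for nm,p,z in(("axis",(355,240),.088),("dial",(299,227),.093),("knob",(276,220),.127),("ball",(384,276),.065)): print(nm,ray("top",p,z))
for nm,p,z in(("axis",(280,259),.088),("dial",(351,254),.093),("ball",(240,238),.065)): print('s',nm,ray("scene",p,z))
E
```

```text
[[264.71884 253.98067]
 [279.93344 190.07936]
 [409.5386  220.93773]
 [394.324   284.83905]] [[ 0.52110542  0.20297746]
 [ 0.71276474  0.16343268]
 [ 0.62934303 -0.22394991]
 [ 0.43889177 -0.18157563]] [np.float64(0.3932431287944008), np.float64(0.19569640919061562), np.float64(0.3962631118990569), np.float64(0.19510833787666848)]
1311.5 ((320.5, 269.5), 53.967681884765625) [0.47703557 0.03663458 0.088     ]
282.5 ((299.27777099609375, 225.5), 11.17022705078125) [0.60135067 0.10024803 0.088     ]
3923.0 ((356.5, 217.5), 52.55958938598633) [ 0.62817576 -0.06285575  0.088     ]
axis [ 0.56347799 -0.059825    0.088     ]
dial [0.59650334 0.10070409 0.093     ]
knob [0.61109652 0.16389663 0.127     ]
ball [ 0.46327795 -0.14661813  0.065     ]
s axis [ 0.57967358 -0.06103485  0.088     ]
s dial [0.61353145 0.10041296 0.093     ]
s ball [ 0.46607843 -0.14079584  0.065     ]
```

```bash
python3 -m pendant '{"rotation":[[0,0,9.8],[0,0,9.8],[0,0,9.8],[0,0,9.8],[0,0,9.8],[0,0,9.8],[0,0,9.8],[0,0,9.8]],"dp":[[0,0,-20],[0,0,-20],[0,0,-20],[0,0,-20],[0,0,-20],[0,0,-20],[0,0,-20],[0,0,-20]],"hand":[1,1,1,1,1,1,1,1]}'
python3 -m pendant '{"rotation":[[0,0,0],[0,0,0],[0,0,0],[0,0,0],[0,0,0],[0,0,0],[0,0,0],[0,0,0],[0,0,0],[0,0,0],[0,0,0],[0,0,0]],"dp":[[-33,33.5,0],[-33,33.5,0],[-33,33.5,0],[-33,33.5,0],[-33,33.5,0],[-33,33.5,0],[-33,33.5,0],[-33,33.5,0],[-33,33.5,0],[-33,33.5,0],[-33,33.5,0],[-33,33.5,0]],"hand":[-1,-1,-1,-1,-1,-1,-1,-1,-1,-1,-1,-1]}'
python3 - <<'E'
from h import *
o=env.get_obs();print(o['tcp_pos'],o['ee_rot'],o['q'])
c=env.camera_info("wrist");print(c, -np.array(c['R']).T@c['t'])
np.save('w1.npy',c,allow_pickle=True)
cv2.imwrite("pics/w1.png",env.capture("wrist"))
E
```

```text
time: 1.1
tcp_pos: [0.25, 0.5725, 0.3658]
ee_rot: [-180.0, 0.1, 77.7]
ft_force: [0.1, -0.4, -0.3]
width: 0.998
finger_force: 0.0
time: 2.6
tcp_pos: [0.5615, 0.1004, 0.3653]
ee_rot: [-180.0, 0.0, 78.0]
ft_force: [0.4, 0.4, 0.3]
width: 0.005
finger_force: 0.0
[0.56151509 0.1004133  0.36534768] [-1.79965355e+02  7.86949012e-03  7.80012785e+01] [8.94052909e+00 1.13422009e+01 9.01445144e+01 5.13380041e-03
 7.85484543e+01 2.09382322e+01]
{'mtx': array([[406.82236893,   0.        , 315.39076989],
       [  0.        , 406.82236893, 246.0574873 ],
       [  0.        ,   0.        ,   1.        ]]), 'R': array([[ 0.97825361, -0.20740987,  0.00100988],
       [-0.20092245, -0.94642463,  0.25280545],
       [-0.05147857, -0.24751075, -0.96751661]]), 't': array([-0.52837824,  0.13708055,  0.59813312])} [0.57522152 0.16818993 0.54458261]
```

View pics/w1.png

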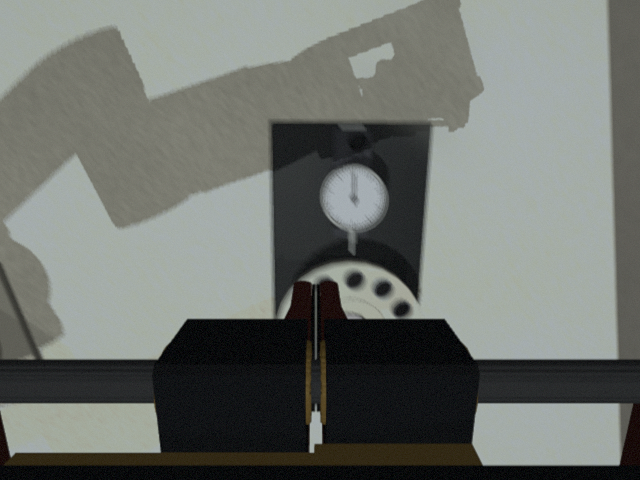

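The wrist view shows the dial at (354,198) with its needle pointing up (the zero), the thumb knob at about (357,141), and the rim of the carousel behind the fingers. The camera looks along tool +x, so it should see the dial while I hold the wing.

```bash
python3 - <<'E'
from h import *
c=np.load('w1.npy',allow_pickle=True).item()
im=cv2.imread('pics/w1.png'); g=cv2.cvtColor(im,cv2.COLOR_BGR2GRAY)
m=((g>110)*255).astype(np.uint8); r=m[155:245,310:400]
cs,_=cv2.findContours(r,cv2.RETR_EXTERNAL,cv2.CHAIN_APPROX_NONE)
k=max(cs,key=cv2.contourArea)+np.array([310,155]); e=cv2.minEnclosingCircle(k);print(e)
d=ray('',e[0],.093,c);print('dial',d)
kn=ray('',(357,140),.12,c);print('knob',kn)
# plate edges
for p in((272,123),(432,123),(275,290),(422,290)): print(ray('',p,.025,c))
a=np.radians(-12.1); x=np.array([np.cos(a),np.sin(a)]);y=np.array([-np.sin(a),np.cos(a)])
ax=np.array([.565,-.0587]);print('stand', [(x@(q[:2]-ax),y@(q[:2]-ax)) for q in(d,kn)])
cv2.imwrite('pics/w1c.png',cv2.resize(im[110:260,270:440],None,fx=4,fy=4,interpolation=cv2.INTER_CUBIC)[:600])
E
```

```text
((352.6968688964844, 202.85421752929688), 37.15240478515625)
dial [0.60227539 0.09278478 0.093     ]
knob [0.61670346 0.15915276 0.12      ]
[0.52792535 0.19849119 0.025     ]
[0.71944178 0.15789349 0.025     ]
[ 0.48111665 -0.01368435  0.025     ]
[ 0.67647624 -0.05518295  0.025     ]
stand [(np.float64(0.004693224501117331), np.float64(0.15593289212536848)), (np.float64(0.0048887912374639825), np.float64(0.223850780925005))]
```

View pics/w1c.png

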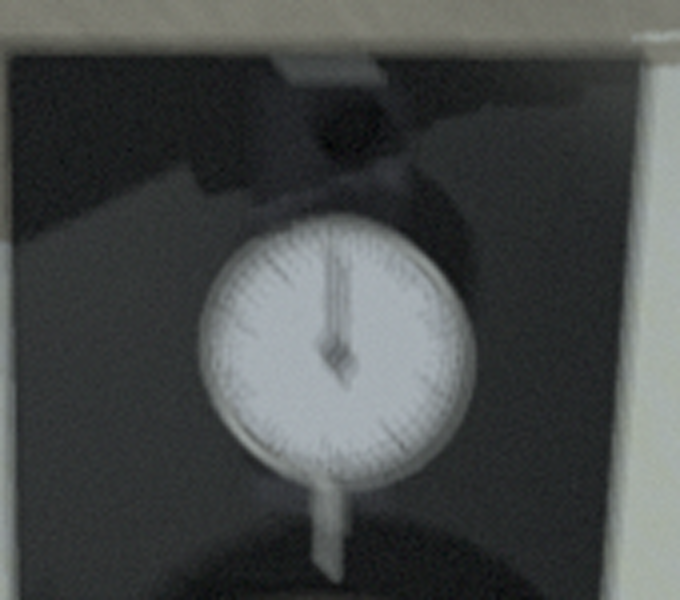

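```bash
python3 -m pendant '{"rotation":[[0,0,0],[0,0,0],[0,0,0],[0,0,0],[0,0,0],[0,0,0],[0,0,0]],"dp":[[33.6,14.3,30],[33.6,14.3,30],[33.6,14.3,30],[0,0,55],[0,0,55],[0,0,40],[0,0,0]],"hand":[-1,-1,-1,-1,-1,-1,-1]}'
python3 - <<'E'
from h import *
o=env.get_obs();print(o['tcp_pos'])
a=env.capture("wrist"); s=env.capture("scene")
s=cv2.resize(s[210:310,300:420],None,fx=5,fy=5,interpolation=cv2.INTER_CUBIC)
cv2.imwrite("pics/s2.png",s); cv2.imwrite("pics/w2.png",a)
E
```

```text
time: 3.52
tcp_pos: [0.6211, 0.1909, 0.122]
ee_rot: [-179.6, 0.2, 78.0]
ft_force: [-0.2, -0.6, 0.3]
width: 0.006
finger_force: 0.0
[0.62109127 0.19091146 0.12202758]
```

View pics/s2.png

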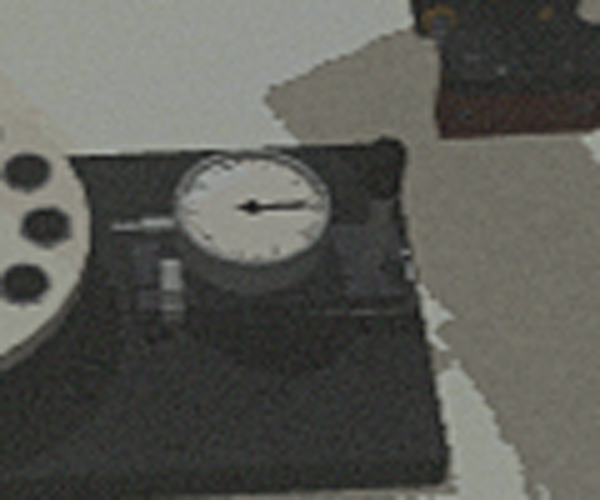

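```bash
python3 - <<'E'
from h import *
print(proj('scene',np.array([.621,.191,.108])),proj('scene',np.array([.616,.157,.12])),proj('scene',np.array([.571,-.066,.088])))
for p,z in(((377,241),.12),((350,251.5),.093)):print(ray('scene',p,z),ray('top',(276,220),.12))
c=env.camera_info('wrist'); print(proj('',np.array([.616,.157,.127]),c))
im=env.capture('scene'); cv2.imwrite('pics/s3.png',cv2.resize(im[150:320,260:480],None,fx=3.5,fy=3.5))
E
```

```text
[389.44815064 244.14074072] [375.33649598 242.04800861] [277.14661551 256.69487893]
[0.61396169 0.16181272 0.12      ] [0.61190514 0.16449105 0.12      ]
[0.60557412 0.10056381 0.093     ] [0.61190514 0.16449105 0.12      ]
[314.2251051  360.97012912]
```

View pics/s3.png

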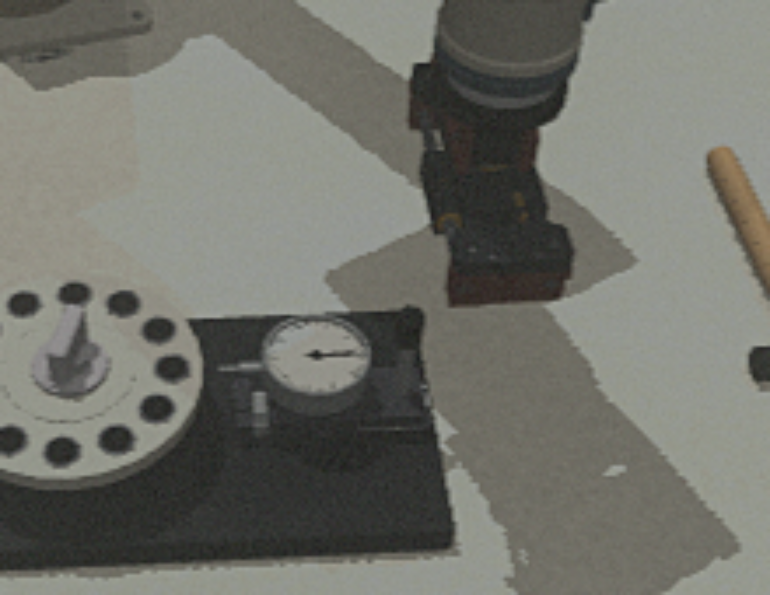

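The scene view shows the dial reading clearly, at 0 towards +y_s. The knob is at (377,241), and the fingers are hidden behind the gripper body about 10 mm behind the knob. Now I push.

```bash
python3 -m pendant '{"rotation":[[0,0,0],[0,0,0],[0,0,0],[0,0,0],[0,0,0]],"dp":[[-3,0,0],[-3,0,0],[-3,0,0],[-3,0,0],[-3,0,0]],"hand":[-1,-1,-1,-1,-1]}'
python3 -m pendant '{"rotation":[[0,0,0],[0,0,0]],"dp":[[-3,0,0],[0,0,0]],"hand":[-1,-1]}'
```

```text
time: 4.3
tcp_pos: [0.6208, 0.1766, 0.1257]
ee_rot: [-180.0, 0.0, 78.0]
ft_force: [-0.3, -0.2, -0.4]
width: 0.008
finger_force: 0.0
time: 4.55
tcp_pos: [0.6202, 0.1737, 0.1256]
ee_rot: [-180.0, 0.0, 78.0]
ft_force: [-0.6, 0.6, -0.1]
width: 0.007
finger_force: 0.0
```

```bash
python3 -m pendant '{"rotation":[[0,0,0],[0,0,0],[0,0,0]],"dp":[[-3,0,0],[-3,0,0],[0,0,0]],"hand":[-1,-1,-1]}'
python3 -m pendant '{"rotation":[[0,0,0],[0,0,0],[0,0,0]],"dp":[[-3,0,0],[-3,0,0],[0,0,0]],"hand":[-1,-1,-1]}'
python3 - <<'E'
from h import *
im=env.capture('scene'); cv2.imwrite('pics/s4.png',cv2.resize(im[150:320,260:480],None,fx=3.5,fy=3.5))
E
```

```text
time: 4.92
tcp_pos: [0.6189, 0.1678, 0.1256]
ee_rot: [-180.0, 0.0, 78.0]
ft_force: [-0.3, 0.8, -1.3]
width: 0.002
finger_force: 0.0
time: 5.3
tcp_pos: [0.6177, 0.1619, 0.1257]
ee_rot: [-180.0, 0.0, 78.0]
ft_force: [-0.9, 0.8, -0.5]
width: 0.009
finger_force: 0.0
```

View pics/s4.png

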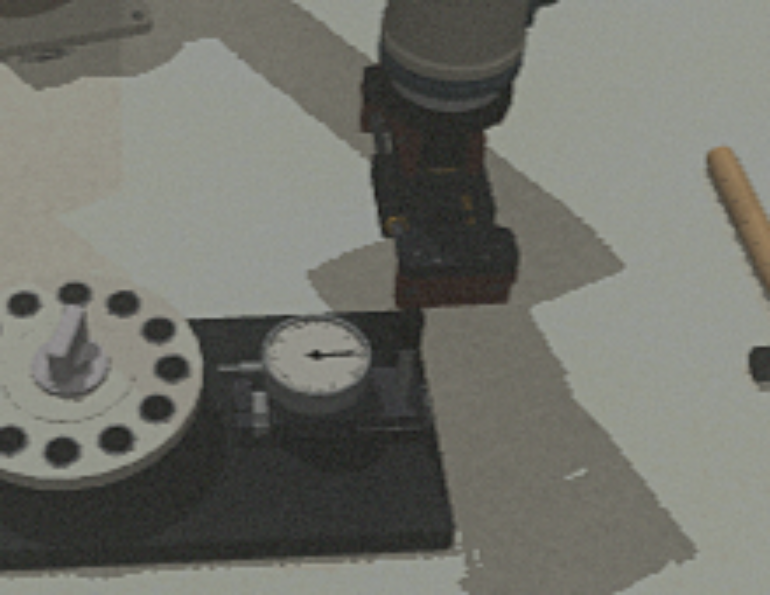

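```bash
python3 - <<'E'
from h import *
c=np.load('w1.npy',allow_pickle=True).item()
for z in(.09,.1,.11,.12,.127,.14): print(z,ray('',(357,141),z,c)[:2],ray('scene',(377,241),z)[:2],ray('top',(276,220),z)[:2])
xs=np.array([.978,-.208,0]); t=np.array([.6177,.1619,0])
for s in(-.0375,.0375): print(proj('scene',t+.089*xs+s*np.array([.208,.978,0])+[0,0,.192]))
im=env.capture('wrist'); cv2.imwrite('pics/w4.png',im)
E
```

```text
0.09 [0.6194438  0.15748434] [0.58880625 0.17398137] [0.61537063 0.16703858]
0.1 [0.61847099 0.15771985] [0.5971914  0.16992515] [0.61421547 0.16618941]
0.11 [0.61749817 0.15795535] [0.60557654 0.16586893] [0.6130603  0.16534023]
0.12 [0.61652536 0.15819085] [0.61396169 0.16181272] [0.61190514 0.16449105]
0.127 [0.6158444  0.15835571] [0.61983129 0.15897336] [0.61109652 0.16389663]
0.14 [0.61457974 0.15866186] [0.63073198 0.15370028] [0.60959481 0.1627927 ]
[368.90555497 251.42340957]
[405.47081714 249.65724608]
```

View pics/w4.png

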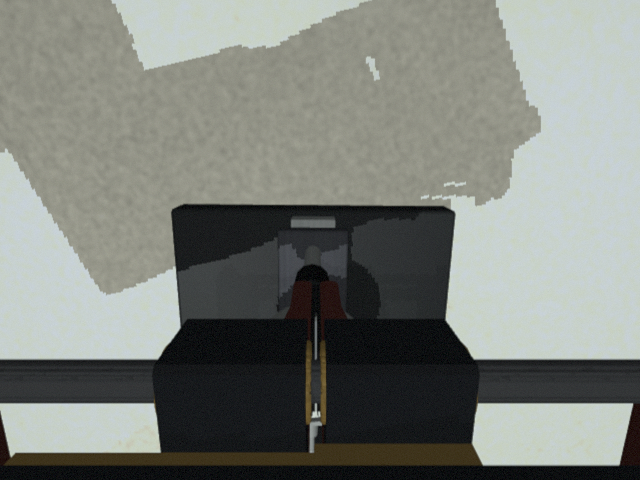

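```bash
python3 - <<'E'
from h import *
o=env.get_obs();T=o['tcp_pos'];print(T,o['ee_rot'],o['ft_force'])
xt=np.array([.208,.978,0]);print('tip +x edge',proj('wrist',T+.010*xt+[0,0,-.014]),'tip c',proj('wrist',T+[0,0,-.014]),'+30mm up',proj('wrist',T+.01*xt+[0,0,.03]))
for r,z in((263,.101),(268,.101),(275,.127)):
  p=ray('wrist',(313,r),z);print(r,z,p,'rel tool x',xt@(p-T))
p=ray('wrist',(313,208),.025);print('plate edge',p); print('axis',p[:2]-.25*xt[:2])
E
```

```text
[0.61774506 0.16212341 0.12569505] [ 1.79998328e+02 -2.05317853e-03  7.79966017e+01] [-0.55526501 -0.48083939  0.10000474]
tip +x edge [316.29975779 262.9825616 ] tip c [316.27685018 282.02323224] +30mm up [316.72588646 295.88042605]
263 0.101 [0.61749486 0.16904297 0.101     ] rel tool x 0.006715289376372459
268 0.101 [0.61692128 0.16635792 0.101     ] rel tool x 0.003970005956529545
275 0.127 [0.61805379 0.17115487 0.127     ] rel tool x 0.008896991157934011
plate edge [0.62066895 0.18537667 0.025     ]
axis [ 0.56866895 -0.05912333]
```

The wrist view shows the knob head half hidden under the fingertips at (313,270). The carriage has not moved, so the tips must be passing above the knob. I'll back off, go lower and push again.

```bash
python3 -m pendant '{"rotation":[[0,0,0],[0,0,0],[0,0,0],[0,0,0]],"dp":[[20,0,0],[10,0,0],[0,0,7],[0,0,7]],"hand":[-1,-1,-1,-1]}'
python3 -m pendant '{"rotation":[[0,0,0],[0,0,0],[0,0,0],[0,0,0]],"dp":[[-3,0,0],[-3,0,0],[-3,0,0],[-1,0,0]],"hand":[-1,-1,-1,-1]}'
python3 -m pendant '{"rotation":[[0,0,0],[0,0,0],[0,0,0]],"dp":[[-3,0,0],[-3,0,0],[-1,0,0]],"hand":[-1,-1,-1]}'
```

```text
time: 5.9
tcp_pos: [0.6236, 0.1917, 0.1109]
ee_rot: [-180.0, 0.0, 78.0]
ft_force: [-1.1, 0.3, 0.5]
width: 0.01
finger_force: 0.0
time: 6.4
tcp_pos: [0.622, 0.1813, 0.112]
ee_rot: [180.0, -0.0, 78.0]
ft_force: [-0.2, -0.1, 0.5]
width: 0.004
finger_force: 0.0
time: 6.78
tcp_pos: [0.6204, 0.1747, 0.1117]
ee_rot: [-180.0, 0.0, 78.0]
ft_force: [0.3, 0.5, 0.6]
width: 0.01
finger_force: 0.0
```

```bash
python3 -m pendant '{"rotation":[[0,0,0],[0,0,0],[0,0,0]],"dp":[[-3,0,0],[-3,0,0],[0,0,0]],"hand":[-1,-1,-1]}'
python3 -m pendant '{"rotation":[[0,0,0],[0,0,0],[0,0,0]],"dp":[[-2,0,0],[-2,0,0],[0,0,0]],"hand":[-1,-1,-1]}'
python3 -m pendant '{"rotation":[[0,0,0],[0,0,0],[0,0,0]],"dp":[[-2,0,0],[-2,0,0],[0,0,0]],"hand":[-1,-1,-1]}'
```

```text
time: 7.15
tcp_pos: [0.6191, 0.1688, 0.1116]
ee_rot: [-180.0, 0.0, 78.0]
ft_force: [-0.0, -0.5, -0.2]
width: 0.003
finger_force: 0.0
time: 7.52
tcp_pos: [0.6184, 0.165, 0.1117]
ee_rot: [180.0, 0.0, 78.0]
ft_force: [-0.3, 0.1, 0.5]
width: 0.011
finger_force: 0.0
time: 7.9
tcp_pos: [0.6175, 0.1611, 0.1117]
ee_rot: [-180.0, 0.0, 78.0]
ft_force: [0.8, 1.1, 1.0]
width: 0.006
finger_force: 0.0
```

```bash
cat >> h.py <<'E'
def dial(save=None):
    im=env.capture('scene')
    if save: cv2.imwrite(save,im)
    g=cv2.cvtColor(im,cv2.COLOR_BGR2GRAY); g=g[225:290,322:385]
    m=((g>105)*255).astype(np.uint8); m=cv2.morphologyEx(m,cv2.MORPH_OPEN,np.ones((3,3)))
    cs,_=cv2.findContours(m,cv2.RETR_EXTERNAL,cv2.CHAIN_APPROX_NONE)
    k=[c for c in cs if 300<cv2.contourArea(c)<1500]
    return [(cv2.fitEllipse(cv2.convexHull(c)+np.array([322,225])),cv2.contourArea(c)) for c in k]
E
python3 - <<'E'
from h import *
print(dial('pics/s5.png'))
env.capture=lambda n:cv2.resize(cv2.imread('pics/s4.png'),(220,170),interpolation=cv2.INTER_AREA)
im=np.zeros((480,640,3),np.uint8); im[150:320,260:480]=env.capture(0); env.capture=lambda n:im
print(dial())
w=cv2.imread('pics/w4.png')
E
python3 -m pendant '{"rotation":[[0,0,0],[0,0,0],[0,0,0]],"dp":[[-2,0,0],[-2,0,0],[0,0,0]],"hand":[-1,-1,-1]}'
python3 -m pendant '{"rotation":[[0,0,0],[0,0,0],[0,0,0]],"dp":[[-2,0,0],[-2,0,0],[0,0,0]],"hand":[-1,-1,-1]}'
python3 -c "
from h import *
print(dial('pics/s6.png'))"
```

```text
[(((349.8713684082031, 251.73219299316406), (20.11998748779297, 28.68324089050293), 93.21719360351562), 366.0), (((342.3504943847656, 231.67816162109375), (18.7442626953125, 65.41813659667969), 88.6705551147461), 660.5)]
[(((349.807373046875, 251.72518920898438), (20.154386520385742, 28.471149444580078), 93.293701171875), 418.5), (((336.57000732421875, 232.08154296875), (15.527050018310547, 111.4435043334961), 88.35160827636719), 668.5)]
time: 8.32
tcp_pos: [0.6166, 0.1571, 0.1117]
ee_rot: [-180.0, 0.0, 78.0]
ft_force: [-0.4, -0.2, 0.6]
width: 0.005
finger_force: 0.0
time: 8.7
tcp_pos: [0.6158, 0.1532, 0.1117]
ee_rot: [-180.0, 0.0, 78.0]
ft_force: [0.1, 0.1, -0.5]
width: 0.009
finger_force: 0.0
[(((349.8713684082031, 251.73219299316406), (20.11998748779297, 28.68324089050293), 93.21719360351562), 367.0), (((330.98614501953125, 232.30764770507812), (15.162679672241211, 135.6024169921875), 88.649658203125), 588.5)]
```

```bash
python3 - <<'E'
from h import *
w=env.capture('wrist')[190:430,160:480]; s=env.capture('scene')[170:290,320:440]; t=env.capture('top')[170:290,240:360]
im=np.zeros((600,800,3),np.uint8)
im[:300,:400]=cv2.resize(w,(400,300)); im[:400,400:]=cv2.resize(s,(400,400),interpolation=cv2.INTER_CUBIC); im[300:600,:300]=cv2.resize(t,(300,300),interpolation=cv2.INTER_CUBIC)
cv2.imwrite('pics/c9.png',im); print(env.get_obs()['tcp_pos'])
E
```

```text
[0.6159191  0.15341548 0.11167936]
```

View pics/c9.png

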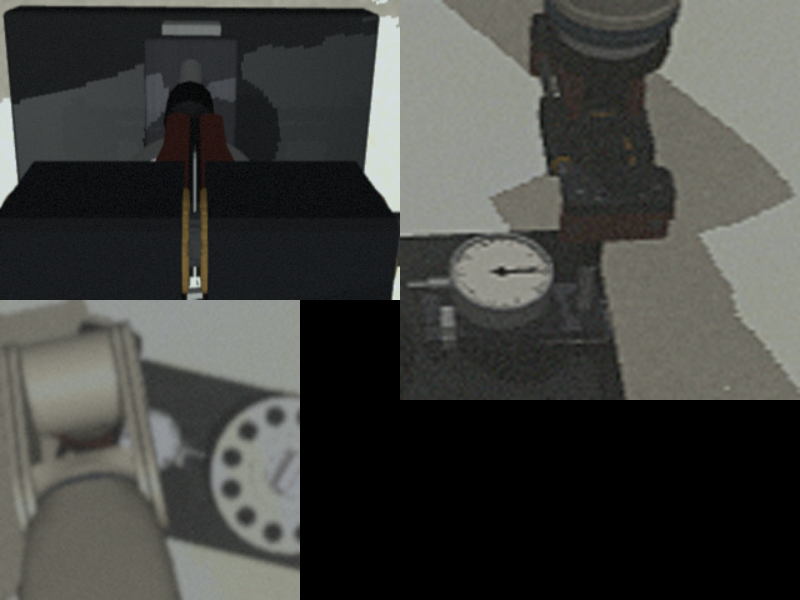

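The composite shows the knob at wrist pixel (312,270) still hidden under the fingertips and the dial unmoved, so the tips still clear the head. I'll back off, go 14 mm lower while checking the force, and try again.

```bash
python3 -m pendant '{"rotation":[[0,0,0],[0,0,0],[0,0,0],[0,0,0],[0,0,0]],"dp":[[20,0,0],[20,0,0],[0,0,5],[0,0,5],[0,0,4]],"hand":[-1,-1,-1,-1,-1]}'
python3 -m pendant '{"rotation":[[0,0,0],[0,0,0],[0,0,0],[0,0,0],[0,0,0]],"dp":[[-4,0,0],[-4,0,0],[-4,0,0],[-4,0,0],[0,0,0]],"hand":[-1,-1,-1,-1,-1]}'
python3 -m pendant '{"rotation":[[0,0,0],[0,0,0],[0,0,0]],"dp":[[-3,0,0],[-3,0,0],[0,0,0]],"hand":[-1,-1,-1]}'
python3 -c "
from h import *
print(dial('pics/s7.png'))"
```

```text
time: 9.52
tcp_pos: [0.6237, 0.1922, 0.0969]
ee_rot: [-179.9, 0.0, 78.0]
ft_force: [-0.8, -0.3, 0.6]
width: 0.004
finger_force: 0.0
time: 10.15
tcp_pos: [0.621, 0.1766, 0.0979]
ee_rot: [180.0, -0.0, 78.0]
ft_force: [0.4, 0.3, 0.4]
width: 0.002
finger_force: 0.2
time: 10.52
tcp_pos: [0.6197, 0.1708, 0.0978]
ee_rot: [180.0, 0.0, 78.0]
ft_force: [0.0, 1.9, 1.4]
width: 0.006
finger_force: 0.9
[(((346.09051513671875, 251.8227081298828), (20.2105712890625, 28.102449417114258), 90.78559875488281), 361.5), (((341.5509948730469, 231.87945556640625), (17.33184051513672, 74.66860961914062), 88.84757995605469), 690.0)]
```

The dial moved about 9 mm, so contact is made. I'll push on to the stop.

```bash
python3 -m pendant '{"rotation":[[0,0,0],[0,0,0],[0,0,0]],"dp":[[-2,0,0],[-2,0,0],[0,0,0]],"hand":[-1,-1,-1]}'
python3 -m pendant '{"rotation":[[0,0,0],[0,0,0],[0,0,0]],"dp":[[-2,0,0],[-1,0,0],[0,0,0]],"hand":[-1,-1,-1]}'
python3 -c "
from h import *
print(dial('pics/s8.png'))"
```

```text
time: 10.95
tcp_pos: [0.6193, 0.1689, 0.0979]
ee_rot: [179.9, -0.2, 78.0]
ft_force: [0.6, 10.8, 0.3]
width: 0.005
finger_force: 5.3
time: 11.32
tcp_pos: [0.6193, 0.1686, 0.0981]
ee_rot: [179.9, -0.4, 77.9]
ft_force: [1.7, 21.0, -3.0]
width: 0.007
finger_force: 10.7
[(((345.0917663574219, 251.77972412109375), (20.319658279418945, 28.483474731445312), 95.1685791015625), 392.5), (((341.8073425292969, 231.80328369140625), (17.799388885498047, 70.22817993164062), 88.7108383178711), 671.5)]
```

```bash
python3 -m pendant '{"rotation":[[0,0,0],[0,0,0],[0,0,0],[0,0,0],[0,0,0],[0,0,0],[0,0,0],[0,0,0],[0,0,0],[0,0,0],[0,0,0],[0,0,0]],"dp":[[15,0,0],[20,0,-5],[0,0,-50],[0,0,-50],[-36,0,-45],[-52,0,0],[-52,0,0],[-52,0,0],[-52,0,0],[-52,0,0],[-50,0,0],[0,0,0]],"hand":[-1,-1,-1,-1,1,1,1,1,1,1,1,1]}'
python3 - <<'E'
from h import *
print(dial('pics/s9.png')); T=env.get_obs()['tcp_pos']; print(T)
np.save('w5.npy',env.camera_info('wrist'),allow_pickle=True); cv2.imwrite('pics/w5.png',env.capture('wrist'))
for n,f,(r0,r1,c0,c1),th,z in(('top','pics/top0.png',(203,277,318,393),105,.088),('scene','pics/scene0.png',(228,290,238,321),105,.088),('scene','pics/s9.png',(228,290,238,321),105,.088)):
    g=cv2.cvtColor(cv2.imread(f),cv2.COLOR_BGR2GRAY)[r0:r1,c0:c1]
    m=cv2.morphologyEx(((g>th)*255).astype(np.uint8),cv2.MORPH_OPEN,np.ones((5,5)))
    k=max(cv2.findContours(m,cv2.RETR_EXTERNAL,cv2.CHAIN_APPROX_NONE)[0],key=cv2.contourArea)
    e=cv2.fitEllipse(cv2.convexHull(k)+np.array([c0,r0])); print(n,e,ray(n,e[0],z))
E
```

```text
time: 12.88
tcp_pos: [0.553, -0.1428, 0.248]
ee_rot: [-180.0, 0.1, 77.8]
ft_force: [-0.2, -0.1, -0.2]
width: 0.878
finger_force: 0.0
[(((345.5472717285156, 251.9021453857422), (20.35201072692871, 28.507137298583984), 91.38557434082031), 411.5), (((365.29180908203125, 241.92645263671875), (44.64777755737305, 94.39136505126953), 105.94036865234375), 903.0)]
[ 0.55334904 -0.14119619  0.24791398]
top ((360.1288757324219, 231.95770263671875), (63.52715301513672, 82.9857406616211), 29.685636520385742) [ 0.58686931 -0.07402698  0.088     ]
scene ((279.31219482421875, 227.42884826660156), (82.0819091796875, 120.50103759765625), 177.03257751464844) [ 0.47899328 -0.04175769  0.088     ]
scene ((260.82244873046875, 231.8353729248047), (38.14151382446289, 51.33635711669922), 62.449954986572266) [ 0.48151738 -0.08854156  0.088     ]
```

```bash
python3 - <<'E'
from h import *
c=np.load('w5.npy',allow_pickle=True).item(); w=cv2.imread('pics/w5.png')
for z in(.088,.128): print(proj('',np.array([.569,-.062,z]),c))
s=cv2.imread('pics/s9.png')
im=np.zeros((600,800,3),np.uint8)
im[:440,:560]=cv2.resize(w[0:220,180:460],(560,440),interpolation=cv2.INTER_CUBIC)
im[:240,560:]=cv2.resize(s[232:272,325:365],(240,240),interpolation=cv2.INTER_CUBIC)
im[240:480,560:]=cv2.resize(s[220:300,240:320],(240,240),interpolation=cv2.INTER_CUBIC)
cv2.imwrite('pics/c10.png',im)
E
```

```text
[314.0019019  124.79397972]
[313.89746746 122.77715163]
```

View pics/c10.png

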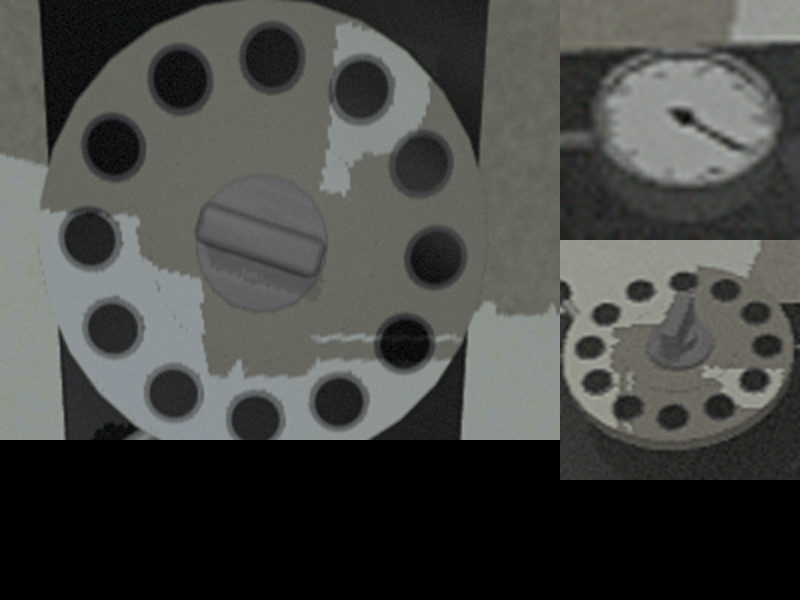

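The wing's flange centre is at wrist pixel (311,121.5). The bar runs about 17.6° clockwise from the stand's x axis, and the needle reads about 0.6 rad, near the low spot.

```bash
cat >> h.py <<'E'
ys=np.array([.207,.978]); xs=np.array([.978,-.207])
G=np.arange(-36,36.1,.5)
C0=np.array([345.7,251.8])
def face(im):
    c=ray('scene',C0,.093)[:2]
    U,V=np.meshgrid(G,G)   # U along xs, V along ys
    P=np.stack([c[0]+(U*xs[0]+V*ys[0])/1e3,c[1]+(U*xs[1]+V*ys[1])/1e3,np.full_like(U,.093)],-1)
    ci=env.camera_info('scene'); q=(P@np.array(ci['R']).T+ci['t'])@ci['mtx'].T; q=(q[...,:2]/q[...,2:]).astype(np.float32)
    g=cv2.cvtColor(im,cv2.COLOR_BGR2GRAY).astype(np.float32)
    return U,V,cv2.remap(g,q[...,0],q[...,1],cv2.INTER_CUBIC)
def needle(im):
    U,V,f=face(im); r=np.hypot(U,V); b=np.median(f[r<25]); w=np.clip(b-f-15,0,None)*(r<24)
    cx,cy=(w*U).sum()/w.sum(),(w*V).sum()/w.sum()
    M=np.array([[(w*(U-cx)**2).sum(),(w*(U-cx)*(V-cy)).sum()],[0,(w*(V-cy)**2).sum()]]);M[1,0]=M[0,1]
    e,v=np.linalg.eigh(M); d=v[:,1]; d=d*np.sign(d@[cx,cy])
    far=w*(r>8); th=np.arctan2((far*U).sum(),(far*V).sum())%(2*np.pi)
    return round(np.arctan2(d[0],d[1])%(2*np.pi),3),round(th,3),round(e[0]/e[1],3),(round(cx,1),round(cy,1))
def read(n=3): 
    return [needle(env.capture('scene'))[:3] for _ in range(n)]
E
python3 - <<'E'
from h import *
c=np.load('w5.npy',allow_pickle=True).item()
a=ray('',(311,121.5),.094,c);b=ray('',(310.3,120.5),.128,c);print(a,b)
A=(a[:2]+b[:2])/2;T=env.get_obs()['tcp_pos'][:2]
d=A-T;y=np.radians(77.95);x=np.array([np.cos(y),np.sin(y)]);print('tool dx,dy',d@x*1e3,d@[x[1],-x[0]]*1e3,'T',T)
p=[np.r_[ray('',q,.128,c)[:2]] for q in((281.5,103.5),(342.5,121.5),(337.5,138.5),(279,119))]
l=(p[1]-p[0]+p[2]-p[3]);print('len',np.linalg.norm(l)/2,'ang',np.degrees(np.arctan2(l[1],l[0])),'wid',np.linalg.norm(p[3]-p[0]+p[2]-p[1])/2)
for f in('pics/s7.png','pics/s8.png','pics/s9.png'):print(needle(cv2.imread(f)))
print(read())
E
```

```text
[ 0.56718992 -0.05928815  0.094     ] [ 0.56685014 -0.05996921  0.128     ]
tool dx,dy 81.54708362159595 -3.6694250918736846 T [ 0.55358441 -0.14014499]
len 0.0438349638035711 ang -28.859706130868243 wid 0.011259689095612627
(np.float64(0.016), np.float64(6.175), np.float64(0.037), (np.float64(-1.9), np.float64(7.3)))
(np.float64(0.787), np.float64(0.712), np.float64(0.028), (np.float64(2.8), np.float64(4.4)))
(np.float64(0.738), np.float64(0.654), np.float64(0.027), (np.float64(2.4), np.float64(4.6)))
[(np.float64(0.735), np.float64(0.655), np.float64(0.027)), (np.float64(0.735), np.float64(0.652), np.float64(0.028)), (np.float64(0.736), np.float64(0.654), np.float64(0.027))]
```

```bash
python3 -m pendant '{"rotation":[[0,0,0],[0,0,0],[0,0,10.7],[0,0,10.7],[0,0,10.7],[0,0,10.7],[0,0,10.7],[0,0,10.7],[0,0,10.7],[0,0,10.7],[0,0,10.7],[0,0,10.7]],"dp":[[41,-2,0],[40.5,-1.7,0],[0,0,12],[0,0,12],[0,0,12],[0,0,12],[0,0,12],[0,0,12],[0,0,12],[0,0,12],[0,0,12],[0,0,12]],"hand":[1,1,1,1,1,1,1,1,1,1,1,1]}'
python3 -m pendant '{"rotation":[[0,0,0],[0,0,0],[0,0,0]],"dp":[[0,0,8],[0,0,7],[0,0,0]],"hand":[1,1,1]}'
```

```text
time: 14.62
tcp_pos: [0.5671, -0.0582, 0.1273]
ee_rot: [180.0, 0.0, -29.2]
ft_force: [-1.0, -0.4, -0.3]
width: 0.998
finger_force: 0.0
time: 15.0
tcp_pos: [0.5666, -0.0592, 0.1123]
ee_rot: [180.0, 0.0, -28.9]
ft_force: [-0.8, 1.2, -0.1]
width: 1.0
finger_force: 0.0
```

```bash
python3 -m pendant '{"rotation":[[0,0,0],[0,0,0],[0,0,0],[0,0,0],[0,0,0],[0,0,0],[0,0,0],[0,0,0]],"dp":[[0,0,0],[0,0,0],[0,0,0],[0,0,0],[0,0,0],[0,0,0],[0,0,0],[0,0,0]],"hand":[-1,-1,-1,-1,-1,-1,-1,-1]}' 12
```

```text
time: 16.0
tcp_pos: [0.5668, -0.0596, 0.1127]
ee_rot: [180.0, 0.0, -29.0]
ft_force: [-0.2, 0.1, 1.4]
width: 0.131
finger_force: 0.0
```

```bash
python3 -m pendant '{"rotation":[[0,0,0],[0,0,0]],"dp":[[0,0,0],[0,0,0]],"hand":[-1,-1]}'; python3 -c "
from h import *
print(read(2))"
```

```text
time: 16.25
tcp_pos: [0.5668, -0.0596, 0.1126]
ee_rot: [180.0, 0.0, -29.0]
ft_force: [-0.2, 0.7, 0.2]
width: 0.007
finger_force: 0.0
[(np.float64(0.743), np.float64(0.649), np.float64(0.032)), (np.float64(0.741), np.float64(0.65), np.float64(0.032))]
```

```bash
python3 -m pendant '{"rotation":[[0,0,0],[0,0,0],[0,0,0],[0,0,0],[0,0,0],[0,0,0],[0,0,0],[0,0,0]],"dp":[[0,0,0],[0,0,0],[0,0,0],[0,0,0],[0,0,7],[0,0,7],[0,0,7],[0,0,6.5]],"hand":[1,1,1,1,1,0,0,0]}'
python3 -m pendant '{"rotation":[[0,0,0],[0,0,0],[0,0,0],[0,0,0],[0,0,0],[0,0,0],[0,0,0]],"dp":[[0,0,0],[0,0,0],[0,0,0],[0,0,0],[0,0,0],[0,0,0],[0,0,0]],"hand":[-1,-1,-1,-1,-1,-1,-1]}' 12
python3 -c "
from h import *
print(read(2))"
```

```text
time: 17.35
tcp_pos: [0.5666, -0.0595, 0.0844]
ee_rot: [180.0, 0.0, -29.0]
ft_force: [-0.2, -0.0, -0.0]
width: 0.497
finger_force: 0.0
time: 18.23
tcp_pos: [0.5668, -0.06, 0.0854]
ee_rot: [180.0, -0.0, -29.0]
ft_force: [-2.9, -3.8, 3.6]
width: 0.16
finger_force: 12.0
[(np.float64(0.807), np.float64(0.721), np.float64(0.042)), (np.float64(0.805), np.float64(0.728), np.float64(0.037))]
```

Gripped: the opening is 14 mm. Now I turn in 40° steps and read the gauge each time.

```bash
for i in 1; do python3 -m pendant '{"rotation":[[0,0,-5],[0,0,-5],[0,0,-5],[0,0,-5],[0,0,-5],[0,0,-5],[0,0,-5],[0,0,-5],[0,0,0]],"dp":[[0,0,0],[0,0,0],[0,0,0],[0,0,0],[0,0,0],[0,0,0],[0,0,0],[0,0,0],[0,0,0]],"hand":[-1,-1,-1,-1,-1,-1,-1,-1,-1]}'; done; python3 -c "
from h import *
print(read(2), env.get_obs()['ee_rot'][2])"
```

```text
time: 19.45
tcp_pos: [0.5669, -0.06, 0.0854]
ee_rot: [180.0, -0.0, 11.1]
ft_force: [-1.8, -4.4, 3.1]
width: 0.159
finger_force: 12.0
[(np.float64(1.721), np.float64(1.773), np.float64(0.03)), (np.float64(1.722), np.float64(1.776), np.float64(0.029))] 11.012707833851206
```

```bash
python3 -m pendant '{"rotation":[[0,0,-5],[0,0,-5],[0,0,-5],[0,0,-5],[0,0,-5],[0,0,-5],[0,0,-5],[0,0,-5],[0,0,0]],"dp":[[0,0,0],[0,0,0],[0,0,0],[0,0,0],[0,0,0],[0,0,0],[0,0,0],[0,0,0],[0,0,0]],"hand":[-1,-1,-1,-1,-1,-1,-1,-1,-1]}'; python3 -c "
from h import *
print(read(2), env.get_obs()['ee_rot'][2])"
```

```text
time: 20.68
tcp_pos: [0.5668, -0.0599, 0.0854]
ee_rot: [180.0, 0.0, 51.0]
ft_force: [-2.3, -4.7, 3.4]
width: 0.161
finger_force: 12.0
[(np.float64(2.985), np.float64(3.122), np.float64(0.043)), (np.float64(2.97), np.float64(3.112), np.float64(0.041))] 50.96141237837672
```

```bash
python3 -m pendant '{"rotation":[[0,0,-5],[0,0,-5],[0,0,-5],[0,0,-5],[0,0,-5],[0,0,-5],[0,0,-5],[0,0,-5],[0,0,0]],"dp":[[0,0,0],[0,0,0],[0,0,0],[0,0,0],[0,0,0],[0,0,0],[0,0,0],[0,0,0],[0,0,0]],"hand":[-1,-1,-1,-1,-1,-1,-1,-1,-1]}'; python3 -c "
from h import *
print(read(2), env.get_obs()['ee_rot'][2])"
```

```text
time: 21.9
tcp_pos: [0.5668, -0.0599, 0.0854]
ee_rot: [-180.0, 0.0, 91.0]
ft_force: [-2.1, -3.9, 3.4]
width: 0.159
finger_force: 12.0
[(np.float64(4.013), np.float64(4.073), np.float64(0.044)), (np.float64(4.013), np.float64(4.072), np.float64(0.047))] 90.96545825641314
```

```bash
python3 -m pendant '{"rotation":[[0,0,-5],[0,0,-5],[0,0,-5],[0,0,-5],[0,0,-5],[0,0,-5],[0,0,-5],[0,0,-5],[0,0,0]],"dp":[[0,0,0],[0,0,0],[0,0,0],[0,0,0],[0,0,0],[0,0,0],[0,0,0],[0,0,0],[0,0,0]],"hand":[-1,-1,-1,-1,-1,-1,-1,-1,-1]}'; python3 -c "
from h import *
print(read(2), env.get_obs()['ee_rot'][2])"
```

```text
time: 23.12
tcp_pos: [0.5667, -0.0599, 0.0854]
ee_rot: [-180.0, 0.0, 131.0]
ft_force: [-2.6, -6.3, 3.7]
width: 0.161
finger_force: 12.0
[(np.float64(4.289), np.float64(4.316), np.float64(0.042)), (np.float64(4.297), np.float64(4.321), np.float64(0.043))] 130.9619579618725
```

```bash
python3 -m pendant '{"rotation":[[0,0,-5],[0,0,-5],[0,0,-5],[0,0,-5],[0,0,-5],[0,0,-5],[0,0,-5],[0,0,-5],[0,0,0]],"dp":[[0,0,0],[0,0,0],[0,0,0],[0,0,0],[0,0,0],[0,0,0],[0,0,0],[0,0,0],[0,0,0]],"hand":[-1,-1,-1,-1,-1,-1,-1,-1,-1]}'; python3 - <<'E'
from h import *
from scipy.optimize import least_squares
print(read(2), env.get_obs()['ee_rot'][2],env.get_obs()['q'][5])
E
```

```text
time: 24.35
tcp_pos: [0.5668, -0.0599, 0.0854]
ee_rot: [-180.0, -0.0, 171.0]
ft_force: [-2.5, -4.5, 3.9]
width: 0.16
finger_force: 12.0
[(np.float64(3.678), np.float64(3.767), np.float64(0.043)), (np.float64(3.681), np.float64(3.773), np.float64(0.044))] 170.9658451252767 -88.15343211950928
```

```bash
python3 -m pendant '{"rotation":[[0,0,-5],[0,0,-5],[0,0,-5],[0,0,-5],[0,0,-5],[0,0,-5],[0,0,-5],[0,0,-5],[0,0,0]],"dp":[[0,0,0],[0,0,0],[0,0,0],[0,0,0],[0,0,0],[0,0,0],[0,0,0],[0,0,0],[0,0,0]],"hand":[-1,-1,-1,-1,-1,-1,-1,-1,-1]}'; python3 - <<'E'
from h import *
print(read(2), env.get_obs()['ee_rot'][2],env.get_obs()['q'][5])
E
```

```text
time: 25.58
tcp_pos: [0.5668, -0.06, 0.0854]
ee_rot: [-180.0, -0.0, -149.0]
ft_force: [-1.6, -4.7, 4.3]
width: 0.158
finger_force: 12.0
[(np.float64(2.482), np.float64(2.633), np.float64(0.032)), (np.float64(2.481), np.float64(2.63), np.float64(0.031))] -149.0346350121489 -128.15390364883257
```

```bash
python3 - <<'E'
import numpy as np
from scipy.optimize import least_squares
y=np.radians([-29,11,51,91,131,171,211])
for n,r in(('pca',[.806,1.721,2.978,4.013,4.293,3.68,2.482]),('cen',[.724,1.775,3.117,4.073,4.319,3.77,2.632])):
  r=np.array(r)
  for A in(None,1.885):
    f=lambda p:(p[2] if A is None else A)*np.cos(y-p[0])+p[1]-r
    s=least_squares(f,[2.2,2.5,1.9]);print(n,A,np.degrees(s.x[0]),s.x[1:],np.round(s.fun,3))
E
```

```text
pca None 123.145272108413 [2.43005071 1.86180132] [-0.022  0.007  0.023 -0.007 -0.019 -0.001  0.018]
pca 1.885 122.9684524742635 [2.42394748 1.9       ] [-0.046 -0.002  0.029  0.01  -0.003  0.004  0.007]
cen None 123.6914251498856 [2.4852444  1.90512552] [ 0.068 -0.025 -0.065  0.016  0.056  0.007 -0.057]
cen 1.885 123.84456753105286 [2.4905246 1.9      ] [ 0.089 -0.016 -0.07   0.001  0.042  0.002 -0.048]
```

```bash
python3 -m pendant '{"rotation":[[0,0,6],[0,0,6],[0,0,6],[0,0,6],[0,0,6],[0,0,6],[0,0,6],[0,0,6],[0,0,6],[0,0,6],[0,0,6],[0,0,6]],"dp":[[0,0,0],[0,0,0],[0,0,0],[0,0,0],[0,0,0],[0,0,0],[0,0,0],[0,0,0],[0,0,0],[0,0,0],[0,0,0],[0,0,0]],"hand":[-1,-1,-1,-1,-1,-1,-1,-1,-1,-1,-1,-1]}'
python3 -m pendant '{"rotation":[[0,0,6],[0,0,6],[0,0,6],[0,0,5],[0,0,2.8],[0,0,0],[0,0,-4],[0,0,-4],[0,0,-2],[0,0,0],[0,0,0]],"dp":[[0,0,0],[0,0,0],[0,0,0],[0,0,0],[0,0,0],[0,0,0],[0,0,0],[0,0,0],[0,0,0],[0,0,0],[0,0,0]],"hand":[-1,-1,-1,-1,-1,-1,-1,-1,-1,-1,-1]}'
python3 -c "
from h import *
print(read(2), env.get_obs()['ee_rot'][2])"
```

```text
time: 27.18
tcp_pos: [0.5667, -0.0599, 0.0854]
ee_rot: [-180.0, 0.0, 138.8]
ft_force: [-2.5, -4.9, 4.0]
width: 0.163
finger_force: 12.0
time: 28.55
tcp_pos: [0.5668, -0.0599, 0.0854]
ee_rot: [-180.0, 0.0, 123.2]
ft_force: [-2.3, -4.9, 4.1]
width: 0.161
finger_force: 12.0
[(np.float64(4.319), np.float64(4.348), np.float64(0.044)), (np.float64(4.31), np.float64(4.342), np.float64(0.042))] 123.15910582292582
```

The needle reads 4.31, which matches the fitted peak. Release, lift and check the reading, then locate the ball.

```bash
python3 -m pendant '{"rotation":[[0,0,0],[0,0,0],[0,0,0],[0,0,0],[0,0,0],[0,0,0],[0,0,0],[0,0,0]],"dp":[[0,0,0],[0,0,0],[0,0,0],[0,0,0],[0,0,-20],[0,0,-50],[0,0,-50],[0,0,-50]],"hand":[0,0,0,0,0,0,-1,-1]}'
python3 - <<'E'
from h import *
print(read(2))
c=np.load('w5.npy',allow_pickle=True).item()
s=cv2.cvtColor(cv2.imread('pics/scene0.png'),cv2.COLOR_BGR2GRAY)[225:250,228:252]
t=cv2.cvtColor(cv2.imread('pics/top0.png'),cv2.COLOR_BGR2GRAY)[264:288,370:396]
print(s[::2,::2]);print(t[::2,::2])
for p in((237,216),):print('w5',ray('',p,.065,c))
for p in((239.5,238),):print('sc',ray('scene',p,.065))
E
```

```text
time: 29.65
tcp_pos: [0.5666, -0.0595, 0.2568]
ee_rot: [180.0, -0.0, 123.2]
ft_force: [0.0, 0.3, 0.5]
width: 0.311
finger_force: 0.0
[(np.float64(4.258), np.float64(4.29), np.float64(0.042)), (np.float64(4.252), np.float64(4.29), np.float64(0.041))]
[[148 140 143 140 145 142 144 144 146 145 145 139]
 [144 142 144 145 143 145 144 145 145 144 145 144]
 [145 146 143 143 145 140 141 145 146 146 143 143]
 [143 146 143 145 144 146 147 146 145 139 140 146]
 [143 144 142 144 154  85  99 150 143 144 140 144]
 [146 144 147 147  48  56  54  61 152 144 140 144]
 [145 141 146 132  48  55  56  37 132 145 141 142]
 [143 144 142 143  40  48  51  51 153 145 142 142]
 [146 145 145 148 133  49  77 120 125 144 146 145]
 [150 150 150 148 152 154 149  92 121 128 142 135]
 [ 41  50  45  43  47  47  50  53 106 149 147 103]
 [ 53  58  54  56  52  57  50  54 114 147 144 142]
 [ 60  54  56  60  58  56  51  49 149 145 143 142]]
[[149 146 128 101 101  71  64  65  65  63  68  65  65]
 [139 114  81  67 104  82  64  66  65  64  66  66  66]
 [ 97  69  62  60  94 100  70  68  67  68  67  66  65]
 [ 66  64  62  56  74 105  76  66  69  66  67  67  66]
 [ 65  66  62  58  58  97  85  66  65  67  67  64  68]
 [ 68  67  63  54  56  66  64  53  59  71  65  68  66]
 [ 63  67  67  62  55  51  50  49  54  64  68  67  69]
 [ 69  67  64  69  62  52  51  50  53  66  68  70  68]
 [100  84  79  71  67  64  53  56  65  63  69  67  66]
 [142 139 125 118 102  86  77  68  66  70  70  70  70]
 [148 148 147 146 143 141 129 115 104  91  79  69  74]
 [149 148 152 148 150 149 149 148 147 141 131 120 119]]
w5 [ 0.48453678 -0.12377099  0.065     ]
sc [ 0.46574061 -0.14199864  0.065     ]
```

The reading fell by 0.06 when the wing was let go, which mirrors the rise when it was gripped (side load), so the angle holds. The ball is at about (0.463,-0.1445), 76 mm from the pivot, which fits. I'll approach it from the clockwise side.

```bash
python3 -m pendant '{"rotation":[[0,0,9.75],[0,0,9.75],[0,0,9.75],[0,0,9.75],[0,0,9.75],[0,0,9.75],[0,0,9.75],[0,0,0],[0,0,0],[0,0,0],[0,0,0]],"dp":[[0,0,0],[0,0,0],[0,0,0],[0,0,0],[0,0,0],[0,0,0],[0,0,0],[-43,-27,0],[-43,-27,0],[-43,-27,0],[0,0,0]],"hand":[-1,-1,-1,-1,-1,-1,-1,-1,-1,-1,-1]}' 20
python3 -m pendant '{"rotation":[[0,0,0],[0,0,0],[0,0,0],[0,0,0],[0,0,0]],"dp":[[0,0,50],[0,0,50],[0,0,50],[0,0,40],[0,0,0]],"hand":[-1,-1,-1,-1,-1]}'
python3 -m pendant '{"rotation":[[0,0,0],[0,0,0],[0,0,0],[0,0,0],[0,0,0]],"dp":[[0,0,9],[0,0,8],[0,0,8],[0,0,8],[0,0,0]],"hand":[-1,-1,-1,-1,-1]}'
```

```text
time: 31.12
tcp_pos: [0.4233, -0.1191, 0.2544]
ee_rot: [-179.9, 0.0, 54.8]
ft_force: [1.2, -0.6, 0.1]
width: 0.003
finger_force: 0.0
time: 31.75
tcp_pos: [0.4247, -0.1177, 0.0626]
ee_rot: [-179.6, 0.1, 55.0]
ft_force: [0.3, 0.9, 0.7]
width: 0.0
finger_force: 0.0
time: 32.38
tcp_pos: [0.4261, -0.1186, 0.0318]
ee_rot: [-180.0, 0.0, 55.0]
ft_force: [0.3, -0.5, -0.3]
width: 0.004
finger_force: 0.0
```

```bash
python3 -m pendant '{"rotation":[[0,0,0],[0,0,0],[0,0,0],[0,0,0],[0,0,0],[0,0,0],[0,0,0],[0,0,0],[0,0,0]],"dp":[[0,6,0],[0,6,0],[0,4,0],[0,4,0],[-3,5.8,0],[-3,5.8,0],[-2,6.2,0],[-2,6.2,0],[0,0,0]],"hand":[-1,-1,-1,-1,-1,-1,-1,-1,-1]}'
python3 - <<'E'
from h import *
print(read(1))
im=env.capture('scene');cv2.imwrite('pics/sA.png',im);g=cv2.cvtColor(im,cv2.COLOR_BGR2GRAY)
print(g[225:250:2,200:260:3])
E
```

```text
time: 33.5
tcp_pos: [0.4548, -0.1523, 0.0315]
ee_rot: [-179.8, 0.1, 54.9]
ft_force: [-4.9, 0.3, -0.1]
width: 0.0
finger_force: 1.9
[(np.float64(4.248), np.float64(4.275), np.float64(0.038))]
[[ 47  85  56  55  55  53  41  42  43  46  42  48  63  43 150 144 147 143
  145 145]
 [ 54  58  53  49  54  45  45  47  42  44  51  52  47  64 149 144 147 146
  148 150]
 [ 40  59  56  59  55  55  54  55  50  41  61  48  44  38 145 147 145 146
  147 144]
 [ 46  47  47  47  65  76  56  41  50  37  54  45  46  32 148 149 147 145
  148 146]
 [113  51  47  49  47  52  62  60  42  50  41  44  45  40 153 145 145 145
  147 150]
 [148  41  52  48  48  46  45  51  45  42  38  49  50  39 152 146 145 144
  151 109]
 [144  46  42  51  53  47  43  48  49  68  60  43  50  42 135 144 139 152
   94 100]
 [142 152 138  56  44  52  52  48  48  43  37  48  45  46 136 142 142 138
  101 106]
 [143 145 144 149 159  66  45  46  45  50  46  43  31  48 146 142 152 100
   99  92]
 [146 145 146 149 146 148 158 109  55  47  45  44  69  89 148 154 113  78
   36  43]
 [144 146 144 146 148 147 147 146 144  49  37  46  77  66  38  35 107  47
   49  46]
 [146 145 146 145 143 142 146 147 105  53  50  51  55  84  71  76 104  71
   39  41]
 [146 148 141 149 146 145 146 147  53  51  53  53  43  45  83 110 104 112
   90 100]]
```

```bash
python3 -m pendant '{"rotation":[[0,0,0],[0,0,0],[0,0,0],[0,0,0],[0,0,0]],"dp":[[-0.8,6.5,0],[-0.8,6.5,0],[0.4,6.5,0],[0.4,6.5,0],[0,0,0]],"hand":[-1,-1,-1,-1,-1]}'
python3 -c "
from h import *
print(read(1))"
python3 -m pendant '{"rotation":[[0,0,0],[0,0,0],[0,0,0],[0,0,0],[0,0,0]],"dp":[[1.5,6.4,0],[1.5,6.4,0],[2,5,0],[2,5,0],[0,0,0]],"hand":[-1,-1,-1,-1,-1]}'
python3 -c "
from h import *
print(read(1))"
```

```text
time: 34.22
tcp_pos: [0.477, -0.1679, 0.0318]
ee_rot: [-179.9, 0.0, 54.9]
ft_force: [-2.5, 0.5, -0.5]
width: 0.006
finger_force: 1.3
[(np.float64(4.249), np.float64(4.277), np.float64(0.041))]
time: 34.9
tcp_pos: [0.4996, -0.1749, 0.0319]
ee_rot: [-179.9, 0.0, 55.0]
ft_force: [-3.7, 1.2, -2.2]
width: 0.008
finger_force: 1.8
[(np.float64(4.251), np.float64(4.28), np.float64(0.04))]
```

```bash
python3 -m pendant '{"rotation":[[0,0,0],[0,0,0],[0,0,0]],"dp":[[1.7,3,0],[1.8,3,0],[0,0,0]],"hand":[-1,-1,-1]}'
python3 -m pendant '{"rotation":[[0,0,0],[0,0,0],[0,0,0]],"dp":[[1.8,2.8,0],[1.8,2.8,0],[0,0,0]],"hand":[-1,-1,-1]}'
python3 -c "
from h import *
print(read(1))"
```

```text
time: 35.33
tcp_pos: [0.5061, -0.1756, 0.0319]
ee_rot: [-179.9, 0.1, 55.0]
ft_force: [-6.3, -1.4, -0.3]
width: 0.009
finger_force: 3.0
time: 35.7
tcp_pos: [0.5109, -0.176, 0.0317]
ee_rot: [-179.7, 0.2, 55.0]
ft_force: [-12.0, -3.8, 2.0]
width: 0.003
finger_force: 5.9
[(np.float64(4.251), np.float64(4.278), np.float64(0.04))]
```

```bash
python3 -m pendant '{"rotation":[[0,0,0],[0,0,0],[0,0,0]],"dp":[[1.8,2.2,0],[0,0,0],[0,0,0]],"hand":[-1,-1,-1]}'
python3 -m pendant '{"rotation":[[0,0,0],[0,0,0],[0,0,0]],"dp":[[1.8,2.2,0],[0,0,0],[0,0,0]],"hand":[-1,-1,-1]}'
python3 -m pendant '{"rotation":[[0,0,0],[0,0,0],[0,0,0]],"dp":[[1.2,1.6,0],[0,0,0],[0,0,0]],"hand":[-1,-1,-1]}'
python3 -c "
from h import *
print(read(1))"
```

```text
time: 36.12
tcp_pos: [0.5112, -0.1758, 0.0315]
ee_rot: [-179.5, 0.3, 55.0]
ft_force: [-20.3, -7.4, 9.3]
width: 0.007
finger_force: 9.9
time: 36.5
tcp_pos: [0.5113, -0.1757, 0.0313]
ee_rot: [-179.3, 0.4, 55.0]
ft_force: [-28.1, -11.2, 13.9]
width: 0.008
finger_force: 14.1
time: 36.88
tcp_pos: [0.5115, -0.1756, 0.0313]
ee_rot: [-179.1, 0.5, 55.0]
ft_force: [-33.9, -13.7, 18.0]
width: 0.009
finger_force: 17.1
[(np.float64(4.253), np.float64(4.279), np.float64(0.041))]
```

The lever is hard against its stop after a swing of about 64°, and the gauge is unchanged. I'll retreat.

```bash
python3 -m pendant '{"rotation":[[0,0,0],[0,0,0],[0,0,0],[0,0,0],[0,0,0],[0,0,0],[0,0,0],[0,0,0],[0,0,0]],"dp":[[-3,-10,0],[-8,-15,0],[-8,-15,0],[0,0,-50],[0,0,-50],[0,0,-50],[0,0,-50],[0,0,0],[0,0,0]],"hand":[-1,-1,-1,-1,-1,-1,-1,-1,-1]}'
python3 - <<'E'
from h import *
print(read(2),dial())
env.job_done()
E
```

```text
time: 38.05
tcp_pos: [0.4773, -0.1678, 0.2318]
ee_rot: [180.0, -0.0, 55.0]
ft_force: [0.0, 0.8, -0.5]
width: 0.006
finger_force: 0.0
[(np.float64(4.254), np.float64(4.279), np.float64(0.04)), (np.float64(4.25), np.float64(4.278), np.float64(0.04))] [(((345.3583068847656, 251.87973022460938), (20.344640731811523, 29.05034828186035), 92.21965789794922), 409.0), (((361.14849853515625, 240.3203125), (48.693824768066406, 84.04302978515625), 111.31243896484375), 910.5)]
the job is handed in; nothing more can be done
```

I handed the job in at about 38 s, with the gauge slid in to its stop, the carousel stopped at the high spot fitted from seven gauge readings (needle about 4.25 rad) and the lock lever hard against its stop; I got no verdict back.

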